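Charger drawer tray into its blind bay

ROBOT

A 6-joint arm with a two-finger parallel gripper is mounted at the origin on the work surface. World frame = base frame: x ahead of the robot, y to its left, z up, the work surface at z = 0. Lengths are in m, angles in rad, forces in N, time in s.
With the tool pointing down it reaches from about 0.25 to 0.775 m from the base axis. Payload 4 kg.
Tool frame: the origin (TCP) lies at the very end of the fingers, on their centre line; the grasp point (between the pads) lies 19 mm behind it; z points along the fingers, y is the line along which they close (so a half turn about z gives the same grasp; the last joint's range is limited). The gripper opens to 94 mm and grips with 3 to 60 N. Pads are 16 mm wide; open, the fingers measure 119 mm over their backs; the gripper's body (75 mm by 177 mm) begins 78 mm behind the grasp point.
Start: joints at [-1.257, 0.087, 1.371, -0, 1.684, -0.103], TCP at [0.223, -0.503, 0.206] pointing down, gripper open.
Joint ranges: [-3.1, 3.1], [-0.76, 2.03], [0.27, 2.55], [-1.08, 4.22], [0.17, 2.65], [-2.57, 2.57]. Speed limits (rad/s): [2.79, 2.79, 3.14, 3.14, 3.14, 3.14].

INTERFACE

Orientations are given as [roll, pitch, yaw] about the fixed x, y, z axes, in that order (R = Rz(yaw) Ry(pitch) Rx(roll)).
In Python, from bench import robot, vision gives the robot as it stands.
- The arm moves only by the shell command python3 -m crank 'ROWS'. ROWS is JSON, a list of rows, each a list of 3 entries, a list of its own where there are three numbers: the closure, from 0 (fully open) to 1 (shut), then the shift along the tool's x, y, z in m, then the turn, a rotation vector about the tool's x, y, z in degrees. A call has 1 to 8 rows; each row shifts and turns the commanded pose from where the row before left it, along the tool's axes as they then stand; what a row does not reach is not made up. A row lasts 1/10 s, in which the tool goes at most 50 mm and 8.59 degrees, less where a joint would pass 70% of its speed; a pose out of reach is approached as far as the arm can. A call with a gripper value outside its range is refused whole. The fingers move at their own pace and stop on an object; the grip force is fixed at half the most. Time passes only in rows, so rows that do not move let the fingers close. It gives the time, the measured TCP pose, the force, the opening and the grip force at its end, in the units of the state.
- robot.get_obs(): the state, without advancing time (a new reading comes with each control period).
- vision.snapshot(name): name is "scene" or "side" or "wrist"; returns a dict with "color" (420x560x3 uint8, red, green, blue), "z_map" (420x560 float32, m along the optical axis (not along the pixel's ray), 0 where there is no reading), "fx", "fy", "cx", "cy" (pixels), "dist" ([k1, k2, p1, p2, k3] as OpenCV has them; the pictures are not rectified), "R" (3x3) and "t" (3): a world point X has camera coordinates R X + t. Camera axes: x right, y down, z forward; pixel columns grow to the right and rows downward; lengths in m; the calibration is good to about 2 mm. A picture is of the moment at which its call begins.
- robot.close_job(): hands the job in; it is judged then, once.
The state is a dict: "time": time; "joint_positions": joint angles; "qvel": joint speeds; "joint_torque": joint torques, N m; "tool_pos": TCP position; "ee_rot": TCP orientation; "wrist_force": force on the tool from outside, world axes, zero at the start; "wrist_torque": the same for the moment, N m; "width": finger opening in m; "finger_force": force on a finger pad.
Only numpy, scipy, OpenCV 4.12 (cv2) and the standard library are available. Lean on these libraries where they do the work, as an engineer would, in place of code of your own. Each camera call takes 0.05 s, during which the arm holds its last target. There are 200 camera calls.

TASK

The drawer tray of the bench battery charger is pushed front first under the small steel shelf, so its pull is out of reach. Draw the tray out, set it down flat on the bench clear of the shelf and outside the charger base and let go of it; then take hold afresh at its front end and slide it, rear end first, into the bay under the charger until its front panel is fully home against the base. The runners hidden in the bay sit off-centre, to one side or the other, so feel for them; leave the spray can, the carton and the bearing ring where they are.

Things in the scene. Friction and masses are not known exactly. Their poses are not given: they have to be found in the camera images.
- tray: Open aluminium drawer tray, 0.25 to 0.47 kg. Origin: centre of its underside; x from front to rear end. Body 150 mm long (x -75 to 75), 96 wide, 40 high; floor and sides 4 mm thick. Starts on the bench, front first under the shelf 'riser', fin and panel covered, 75 to 95 mm of its rear end sticking out. It slides on the bench.
- rear_wall (a point): Middle of the tray's rear end wall, at tray x = 70, y = 0, 28 mm above its underside; axes as the tray. The wall is 10 mm thick in x (65 to 75), its top 40 mm above the bench; the compartment in front of it is free for 78 mm. Can be pinched from above along the tray's x.
- panel (a point): Centre of the back face of the tray's front panel, at tray x = -75 mm; axes as the tray. The panel is 10 mm thick (x -85 to -75), 148 mm wide, from 2 to 45 mm above the bench. This face meets the mouth face when the tray is home.
- fin (a point): Middle of the tray's pull, at tray x = -105, y = 0, 28 mm above its underside; axes as the tray. The pull is a black upright fin on the front panel: x -125 to -85, 12 mm thick in y, from 6 to 44 mm above the bench. Pinch it from above along the tray's y, or push on its end.
- housing: Fixed grey drawer base 190 mm deep (x), 180 wide, 60 high. On it a black charger from x -24 to 92 mm, 160 wide, up to 195 mm above the bench; the first 70 mm behind the mouth face are free above 60 mm. Origin: centre of its underside, on the bench; x points into the bay; mouth face at x = -95. When home, the tray's origin is at x = -20 mm here, y within 14 mm of 0, axes parallel.
- mouth (a point): Centre of the mouth's lower edge, on the bench, in the mouth face (housing x = -95 mm); x points into the bay. The bay has a roof but no floor (the tray slides on the bench); its mouth is 128 mm wide and 50 mm high. Level with the bench, no sill.
- bay (a point): Point in the bay 57 mm behind the mouth face on the base's centre line, axes as housing. Here begin two hidden fixed runners, a channel 100 mm wide parallel to the base, centred 6 to 12 mm to one side (y) of this point or the other: not measurable, only felt. Inner edges of 5 mm radius guide a tray up to about 4 mm off; farther off it stops here against a runner's end.
- riser: Fixed low shelf of dark steel: plate 110 mm deep (x), 206 wide (y), its top 60 and underside 54 mm above the bench, on two side walls 190 mm apart; open to -x. A carton and a can are fixed on it at x above -8 mm, up to 111 mm above the bench. Origin: centre of its underside, on the bench. The tray is drawn out along -x.
- spray_can: Bystander: upright can, 60 mm diameter, 170 mm high; origin at its underside's centre.
- carton: Bystander: closed cardboard carton 70 x 110 x 60 mm; origin at its underside's centre.
- bearing_ring: Bystander: steel ring lying flat, 70 mm outside and 44 mm inside diameter, 18 mm high; origin at its underside's centre.
Mind the look-alikes: they are no part of the job. Of the things that look like the tray, the smallest one is meant.

How it is judged:
On the way, in this order (a step that is already met when the one before it is completed fails the run):
1. the tray stands flat and at rest on the bench, let go, with its fin clear of the shelf and its rear end not yet in the base's mouth (height (world z) of tray below 0.005 m and angle between tray's own z axis and vertical below 0.05 rad and linear speed of tray below 0.01 m/s and x of fin in the frame of riser below -0.08 m and x of rear_wall in the frame of mouth below -0.005 m and contact force between the fingers and tray below 0.1 N), for 0.2 s.
2. the tray is fully home in the bay (height (world z) of tray below 0.005 m and angle between tray's own z axis and vertical below 0.05 rad and linear speed of tray below 0.01 m/s and x of tray in the frame of housing between -0.0245 and -0.012 m and y of tray in the frame of housing between -0.018 and 0.018 m and angle between the x axis of tray and the x axis of housing, either way round below 0.05 rad), for 0.2 s.
At the end, for the whole second after the job is handed in: The tray lies flat on the bench (within 5 mm and 0.05 rad) and at rest in the bay, rear end in, its panel within 4.5 mm of the base's mouth face, square to the base within 0.05 rad and within 18 mm of its centre line; the bystanders are within 15 mm of where they stood (all of step 2); the robot touches nothing.
It fails at once if the spray can is disturbed (moved more than 15 mm) (distance of spray_can from where it was at the start of the episode above 0.015 m).
It fails at once if the carton is disturbed (moved more than 15 mm) (distance of carton from where it was at the start of the episode above 0.015 m).
It fails at once if the bearing ring is disturbed (moved more than 15 mm) (distance of bearing_ring from where it was at the start of the episode above 0.015 m).
It also fails if it takes over 58 s, if anything falls off the work surface, if the arm or the gripper's body presses on something with over 40 N, if the wrist force passes 120 N, or if a joint passes its speed limit or range.

## Working session

There is one attempt and no reset: what is moved stays moved. The work goes in short steps, Python scripts to look and compute and a shell command to move; the robot and the scene stay as the last step left them, time stands still between calls to the robot, and variables do not carry over. Pictures are saved under pics/ and viewed, at most 10 in all, crops included, and the job is handed in when it is done.

```bash
ls; mkdir -p pics; cat > h.py <<'E'
import numpy as np, cv2
from bench import robot, vision
from scipy.spatial.transform import Rotation as Rn
def snap(n):
    s=vision.snapshot(n); s['K']=np.array([[s['fx'],0,s['cx']],[0,s['fy'],s['cy']],[0,0,1]]); s['dist']=np.array(s['dist'],float)
    s['R']=np.array(s['R']); s['t']=np.array(s['t']); return s
def rays(s,px):
    u=cv2.undistortPoints(np.array(px,float).reshape(-1,1,2),s['K'],s['dist']).reshape(-1,2)
    return np.c_[u,np.ones(len(u))]
def plane(s,px,z):
    d=rays(s,px)@s['R']; c=-s['R'].T@s['t']; return c+d*((z-c[2])/d[:,2])[:,None]
def cloud(s):
    h,w=s['z_map'].shape; v,u=np.mgrid[:h,:w]
    r=rays(s,np.c_[u.ravel(),v.ravel()]); P=(r*s['z_map'].reshape(-1,1)-s['t'])@s['R']
    P[s['z_map'].ravel()==0]=np.nan
    return P.reshape(h,w,3)
def proj(s,X):
    return cv2.projectPoints(np.array(X,float).reshape(-1,3),cv2.Rodrigues(s['R'])[0],s['t'],s['K'],s['dist'])[0].reshape(-1,2)
E
python3 - <<'E'
from h import *
o=robot.get_obs(); print({k:np.round(v,3) for k,v in o.items()})
for n in ('scene','side'):
    s=snap(n); cv2.imwrite(f'pics/{n}0.png',s['color'][:,:,::-1]); print(n,-s['R'].T@s['t'])
E
```

```text
pics
{'time': np.float64(0.0), 'joint_positions': array([-1.257,  0.088,  1.372, -0.   ,  1.684, -0.103]), 'qvel': array([ 0.001, -0.   , -0.002, -0.001,  0.001, -0.003]), 'joint_torque': array([-1.0000e-03, -3.4018e+01, -3.0243e+01,  7.2000e-02,  3.3000e-02,
       -0.0000e+00]), 'tool_pos': array([ 0.222, -0.502,  0.204]), 'ee_rot': array([-3.139, -0.   ,  0.417]), 'wrist_force': array([-0.013,  0.385, -0.162]), 'wrist_torque': array([-0.023, -0.04 , -0.007]), 'finger_force': np.float64(0.0), 'width': np.float64(0.094)}
scene [ 1.40164572 -0.70708717  0.97266265]
side [0.18205296 0.81704785 0.68130261]
```

View pics/scene0.png

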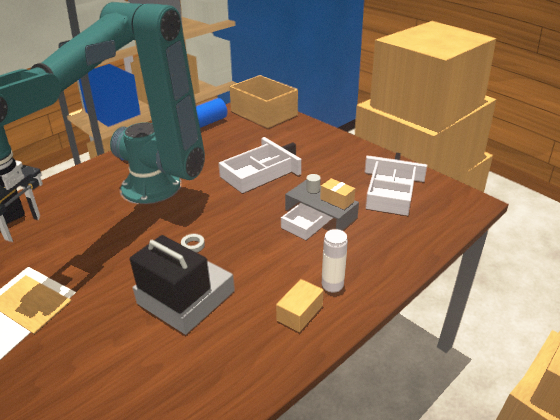

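View pics/side0.png

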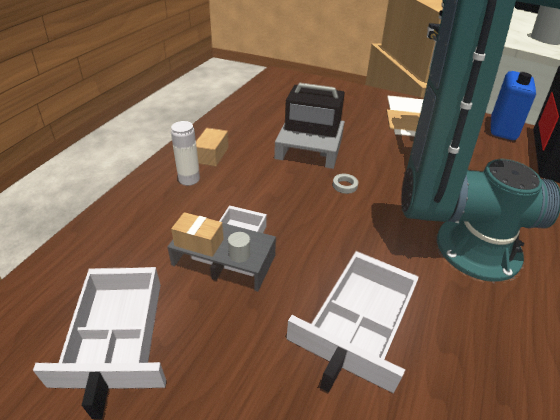

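Look-alikes: large white trays at scene (260,165) and (392,187), and a small one at (303,219), half under the dark shelf with its rear end out. The smallest, under the shelf, fits the description. The base is at scene (183,290), and its mouth faces the side camera at side (310,150). I'll measure and confirm in one crop.

```bash
python3 - <<'E'
from h import *
def rect(P,tag):
    (c,(w,h),a)=cv2.minAreaRect(P[:,:2].astype(np.float32)*1000); print(tag,len(P),np.round(c,1),np.round([w,h],1),round(a,2),np.round(cv2.boxPoints((c,(w,h),a)),0).tolist())
out=[]
for n in ('scene','side'):
    s=snap(n); C=cloud(s); h=C[...,2]; hsv=cv2.cvtColor(s['color'],cv2.COLOR_RGB2HSV)
    # seeds
    seeds={'scene':dict(housing=(215,290),riser=(322,210),tray=(303,219),can=(334,262),carton=(300,305),ring=(193,242)),
           'side':dict(housing=(310,140),riser=(215,247),tray=(245,217),can=(186,155),carton=(212,147),ring=(345,184))}[n]
    zr=dict(housing=(.053,.066),riser=(.053,.066),tray=(.032,.046),can=(.1,.18),carton=(.05,.07),ring=(.008,.024))
    rad=dict(housing=.16,riser=.16,tray=.1,can=.06,carton=.09,ring=.06)
    for k,(u,v) in seeds.items():
        p=np.nanmedian(C[v-2:v+3,u-2:u+3].reshape(-1,3),0)
        m=(h>zr[k][0])&(h<zr[k][1])&(np.hypot(C[...,0]-p[0],C[...,1]-p[1])<rad[k])
        if k=='tray': m&=(hsv[...,2]>140)&(hsv[...,1]<60)
        m=cv2.morphologyEx(m.astype(np.uint8),cv2.MORPH_OPEN,np.ones((2,2)))>0
        print(n,k,'seed',np.round(p,3)); 
        if m.sum()>5: rect(C[m],'  ')
    x,y,w_=(250,150,130) if n=='scene' else (160,190,130)
    out.append(cv2.resize(s['color'][y:y+100,x:x+w_],None,fx=4,fy=4,interpolation=cv2.INTER_CUBIC)[:300*2])
im=np.vstack(out); im=cv2.resize(im,None,fx=.74,fy=.74); cv2.imwrite('pics/crop1.png',im[:,:,::-1]); print(im.shape)
E
```

```text
scene housing seed [ 0.617 -0.189  0.058]
   826 [ 567.8 -203. ] [108.4 234.4] 9.82 [[494.0, -97.0], [534.0, -328.0], [641.0, -309.0], [601.0, -78.0]]
scene riser seed [0.576 0.256 0.059]
   942 [533.1 331.7] [206.5 179. ] 7.6 [[419.0, 407.0], [443.0, 229.0], [647.0, 257.0], [624.0, 434.0]]
scene tray seed [0.519 0.235 0.004]
   230 [539.5 213.3] [ 99.8 109.8] 6.64 [[484.0, 262.0], [496.0, 153.0], [595.0, 164.0], [583.0, 274.0]]
scene can seed [0.794 0.058 0.11 ]
   756 [720.7 159.8] [ 51.4 259.2] 34.36 [[626.0, 252.0], [773.0, 38.0], [815.0, 67.0], [669.0, 281.0]]
scene carton seed [ 0.806 -0.076  0.061]
   990 [783.6 -32.2] [ 66.7 159.9] 10.32 [[737.0, 40.0], [765.0, -117.0], [831.0, -105.0], [802.0, 52.0]]
scene ring seed [ 0.361 -0.076 -0.   ]
   231 [ 458.4 -129.9] [ 49.4 251.9] 55.41 [[341.0, -79.0], [548.0, -222.0], [576.0, -181.0], [369.0, -38.0]]
side housing seed [ 0.514 -0.175  0.061]
   1045 [ 539.  -273.9] [176.6 286.3] 10.37 [[426.0, -149.0], [478.0, -431.0], [652.0, -399.0], [600.0, -117.0]]
side riser seed [0.53  0.33  0.071]
   2018 [525.9 327.4] [290.5 156.5] 39.26 [[364.0, 296.0], [463.0, 175.0], [688.0, 359.0], [589.0, 480.0]]
side tray seed [0.545 0.174 0.024]
   273 [524.3 207. ] [113.8 132.1] 33.84 [[440.0, 230.0], [514.0, 120.0], [608.0, 184.0], [535.0, 294.0]]
side can seed [0.756 0.102 0.1  ]
   750 [849. -37.] [ 54.5 345. ] 32.28 [[734.0, 94.0], [918.0, -197.0], [964.0, -168.0], [780.0, 123.0]]
side carton seed [ 0.75  -0.011  0.061]
   437 [772.  -12.2] [ 61.6 181.2] 10.6 [[725.0, 71.0], [758.0, -107.0], [819.0, -96.0], [786.0, 82.0]]
side ring seed [ 0.371 -0.094  0.002]
   297 [368.4 -85.1] [68.9 69.9] 16.5 [[325.0, -61.0], [345.0, -128.0], [411.0, -109.0], [391.0, -42.0]]
(592, 385, 3)
```

View pics/crop1.png

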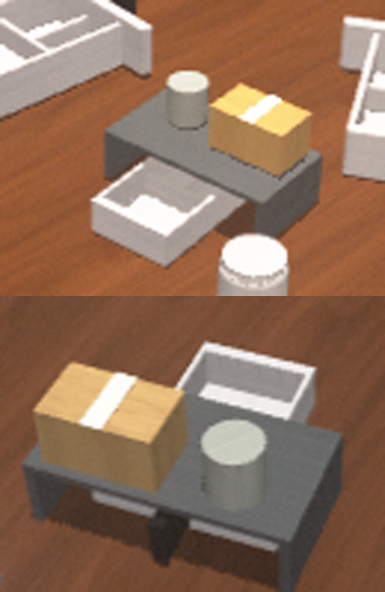

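The crop confirms it: the small tray's rear end is out of the dark shelf towards −y and its black fin shows under the far side. Next I'll refine the shelf, tray and housing poses.

```bash
cat >> h.py <<'E'
def go(tx,ty,tz,yaw):
    """remaining shift in tool axes AFTER the turn; yaw in deg"""
    o=robot.get_obs(); p=np.array(o['tool_pos']); y0=np.degrees(o['ee_rot'][2])
    d=np.array([tx,ty,tz])-p; a=np.radians(yaw); 
    T=np.array([[np.cos(a),np.sin(a),0],[np.sin(a),-np.cos(a),0],[0,0,-1]])
    print('at',np.round(p,4),'yaw',round(y0,2),'turn about tool z',round(-((yaw-y0+180)%360-180),2),'shift',np.round(T@d*1000,1),'t',round(float(o['time']),2),'F',np.round(o['wrist_force'],1))
E
python3 - <<'E'
from h import *
def rect(P,tag):
    (c,(w,h),a)=cv2.minAreaRect(P[:,:2].astype(np.float32)*1000); print(tag,len(P),'medz',round(np.median(P[:,2]),4),np.round(c,1),np.round([w,h],1),round(a,2),np.round(cv2.boxPoints((c,(w,h),a)),0).tolist())
def big(m):
    n,l,st,_=cv2.connectedComponentsWithStats(m.astype(np.uint8),connectivity=8)
    return l==1+np.argmax(st[1:,4])
for n in ('scene','side'):
    s=snap(n); C=cloud(s); h=C[...,2]; hsv=cv2.cvtColor(s['color'],cv2.COLOR_RGB2HSV); S,V=hsv[...,1],hsv[...,2]
    for k,c,r,zr,cm in (('riser',(.535,.3),.135,(.055,.065),(S<90)&(V<130)),('house',(.535,-.2),.15,(.055,.065),(S<80)&(V>70)),('tray',(.545,.19),.075,(.034,.046),(S<60)&(V>120)),('ring',(.368,-.085),.05,(.008,.024),S<90)):
        m=(h>zr[0])&(h<zr[1])&(np.hypot(C[...,0]-c[0],C[...,1]-c[1])<r)&cm
        m=big(m); rect(C[m],n+' '+k)
go(.545,.16,.30,6.6)
E
```

```text
scene riser 142 medz 0.0586 [560.7 261. ] [230.4  99.3] 34.03 [[437.0, 238.0], [493.0, 155.0], [684.0, 284.0], [628.0, 367.0]]
scene house 812 medz 0.0599 [ 535.1 -229.4] [184.6 194. ] 9.67 [[428.0, -149.0], [460.0, -341.0], [642.0, -310.0], [610.0, -118.0]]
scene tray 195 medz 0.0393 [539.8 203.6] [101.8  90. ] 7.1 [[484.0, 242.0], [495.0, 153.0], [596.0, 165.0], [585.0, 255.0]]
scene ring 227 medz 0.0169 [374.8 -87.2] [72.3 68.3] 15.16 [[331.0, -64.0], [349.0, -130.0], [419.0, -111.0], [401.0, -45.0]]
side riser 1685 medz 0.0599 [532.9 301.6] [208.2 113.7] 6.42 [[423.0, 346.0], [436.0, 233.0], [643.0, 257.0], [630.0, 370.0]]
side house 990 medz 0.0608 [ 531.  -222.9] [183.2 184.7] 10.4 [[424.0, -149.0], [458.0, -330.0], [638.0, -297.0], [604.0, -116.0]]
side tray 261 medz 0.0396 [539.9 193.2] [97.7 65.8] 4.83 [[488.0, 222.0], [494.0, 156.0], [591.0, 165.0], [586.0, 230.0]]
side ring 295 medz 0.0176 [372.2 -85.8] [69.1 69.1] 71.56 [[328.0, -108.0], [394.0, -130.0], [416.0, -64.0], [350.0, -42.0]]
at [ 0.2226 -0.5028  0.2051] yaw 23.88 turn about tool z 17.28 shift [ 396.4 -621.3  -94.9] t 0.3 F [-0.5  0.8  1. ]
```

```bash
python3 -m crank '[[0,[0,0,-0.048],[0,0,8.5]],[0,[0,0,-0.047],[0,0,8.5]],[0.45,[0.026,-0.042,0],[0,0,0.3]],[0.45,[0.026,-0.042,0],[0,0,0]],[0.45,[0.026,-0.042,0],[0,0,0]],[0.45,[0.026,-0.042,0],[0,0,0]],[0.45,[0.026,-0.042,0],[0,0,0]],[0.45,[0.026,-0.042,0],[0,0,0]]]'
python3 -m crank '[[0.45,[0.026,-0.042,0],[0,0,0]],[0.45,[0.026,-0.042,0],[0,0,0]],[0.45,[0.026,-0.042,0],[0,0,0]],[0.45,[0.026,-0.042,0],[0,0,0]],[0.45,[0.026,-0.042,0],[0,0,0]],[0.45,[0.026,-0.042,0],[0,0,0]],[0.45,[0.026,-0.042,0],[0,0,0]],[0.45,[0,0,0],[0,0,0]]]'
python3 - <<'E'
from h import *
go(.5445,.163,.30,6.6)
s=snap('wrist'); cv2.imwrite('pics/w1.png',s['color'][:,:,::-1]); print(-s['R'].T@s['t'])
E
```

```text
time: 1.1
tool_pos: [0.3488, -0.2327, 0.3006]
ee_rot: [3.141, -0.001, 0.114]
wrist_force: [0.9, 0.2, -0.2]
width: 0.0525
finger_force: 0.0
time: 1.9
tool_pos: [0.4965, 0.0832, 0.299]
ee_rot: [-3.14, 0.002, 0.123]
wrist_force: [0.1, -1.5, -0.4]
width: 0.0517
finger_force: 0.0
at [0.4965 0.0832 0.299 ] yaw 7.04 turn about tool z 0.44 shift [ 56.8 -73.7  -1. ] t 1.9 F [ 0.1 -1.5 -0.4]
[0.56941084 0.09145714 0.47835507]
```

View pics/w1.png

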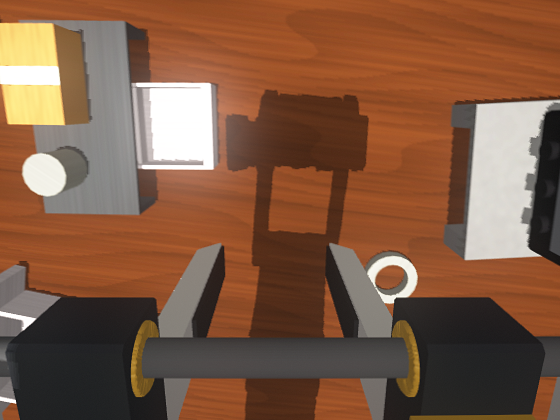

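The wrist view shows the tray's rear wall at about (215,125), the shelf's front edge near x≈130, and the base's mouth edge from (475,105) to (467,257). I'll measure these from here.

```bash
cat > m.py <<'E'
from h import *
def fitline(P,ax):  # fit v = a*u+b robustly; ax = index of independent
    u=P[:,ax]; v=P[:,1-ax]; k=np.ones(len(u),bool)
    for _ in range(4):
        c=np.polyfit(u[k],v[k],1); r=abs(v-np.polyval(c,u)); k=r<max(1.5,1.5*np.median(r))
    return c
def house(s):
    hsv=cv2.cvtColor(s['color'],cv2.COLOR_RGB2HSV); C=cloud(s); h=C[...,2]
    m=(h>.05)&(h<.07)&(hsv[...,1]<60)&(np.hypot(C[...,0]-.533,C[...,1]+.226)<.14)
    P=C[m]; (c,(w,hh),a)=cv2.minAreaRect(P[:,:2].astype(np.float32)*1000); print('house',len(P),np.round(c,1),np.round([w,hh],1),round(a,2),np.round(cv2.boxPoints((c,(w,hh),a)),1).tolist())
def rim(s,c0,r=.1):
    """tray rim top at z .04"""
    hsv=cv2.cvtColor(s['color'],cv2.COLOR_RGB2HSV); C=cloud(s); h=C[...,2]
    m=(h>.034)&(h<.048)&(hsv[...,1]<60)&(np.hypot(C[...,0]-c0[0],C[...,1]-c0[1])<r)
    P=C[m]; (c,(w,hh),a)=cv2.minAreaRect(P[:,:2].astype(np.float32)*1000); print('rim',len(P),np.round(np.median(P[:,2]),4),np.round(c,1),np.round([w,hh],1),round(a,2),np.round(cv2.boxPoints((c,(w,hh),a)),1).tolist())
E
python3 - <<'E'
from m import *
s=snap('wrist'); house(s); rim(s,(.54,.2),.08)
print('tray rear corners',plane(s,[(213,83),(217,168)],.04).round(4).tolist())
print('mouth edge',plane(s,[(475,105),(467,257)],.06).round(4).tolist())
print('shelf edge',plane(s,[(127,22),(139,213)],.06).round(4).tolist())
hsv=cv2.cvtColor(s['color'],cv2.COLOR_RGB2HSV)
row=[hsv[v,440:500,1].tolist() for v in (170,)]; print(row)
print('V',hsv[125,200:230,2].tolist(),hsv[125,200:230,1].tolist())
E
```

```text
house 11240 [ 522.6 -182.9] [181.2  96.8] 9.75 [[425.20001220703125, -150.60000610351562], [441.6000061035156, -245.89999389648438], [620.0999755859375, -215.3000030517578], [603.7000122070312, -119.9000015258789]]
rim 1406 0.0401 [537.1 207.4] [95.9 89.2] 6.19 [[484.6000061035156, 246.60000610351562], [494.20001220703125, 157.89999389648438], [589.5999755859375, 168.1999969482422], [580.0, 256.8999938964844]]
tray rear corners [[0.5894, 0.1605, 0.04], [0.4952, 0.1484, 0.04]]
mouth edge [[0.6002, -0.125, 0.06], [0.4275, -0.1602, 0.06]]
shelf edge [[0.6376, 0.2496, 0.06], [0.4356, 0.2312, 0.06]]
[[185, 185, 185, 185, 184, 184, 181, 178, 157, 152, 155, 150, 155, 152, 151, 151, 148, 152, 153, 146, 147, 149, 151, 129, 57, 11, 12, 14, 14, 11, 11, 9, 11, 11, 13, 11, 14, 13, 13, 13, 11, 10, 10, 10, 10, 10, 10, 10, 10, 9, 12, 10, 9, 13, 13, 10, 10, 11, 13, 11]]
V [255, 255, 255, 255, 255, 255, 255, 255, 251, 175, 159, 162, 164, 153, 139, 147, 167, 178, 179, 177, 176, 175, 175, 176, 152, 124, 116, 116, 115, 114] [0, 0, 0, 0, 0, 0, 0, 0, 6, 20, 22, 20, 20, 32, 62, 95, 110, 119, 120, 120, 122, 122, 124, 128, 114, 93, 84, 88, 86, 89]
```

```bash
python3 -c "
from h import *
go(.5425,.166,.10,6.4)"
```

```text
at [0.4955 0.079  0.2999] yaw 6.71 turn about tool z 0.31 shift [ 56.4 -81.2 199.9] t 2.0 F [0.5 0.4 0.1]
```

```bash
python3 -m crank '[[0.45,[0.028,-0.040,0],[0,0,0.3]],[0.45,[0.028,-0.041,0],[0,0,0]],[0.45,[0,0,0.048],[0,0,0]],[0.45,[0,0,0.048],[0,0,0]],[0.45,[0,0,0.048],[0,0,0]],[0.45,[0,0,0.040],[0,0,0]],[0.45,[0,0,0.016],[0,0,0]],[0.45,[0,0,0],[0,0,0]]]'
python3 - <<'E'
from m import *
s=snap('wrist'); rim(s,(.54,.2),.08); cv2.imwrite('pics/w2.png',s['color'][:,:,::-1])
go(.5425,.166,.010,6.4)
E
```

```text
time: 2.8
tool_pos: [0.5397, 0.1624, 0.0969]
ee_rot: [3.14, 0.007, 0.107]
wrist_force: [-0.1, 0.8, -0.7]
width: 0.0515
finger_force: 0.0
rim 3694 0.04 [537.2 207.7] [96.5 89.3] 6.3 [[484.29998779296875, 246.8000030517578], [494.1000061035156, 158.10000610351562], [590.0, 168.6999969482422], [580.2000122070312, 257.3999938964844]]
at [0.5415 0.163  0.0997] yaw 6.13 turn about tool z -0.27 shift [ 1.4 -2.8 89.7] t 2.85 F [-0.  -0.7  1.3]
```

View pics/w2.png

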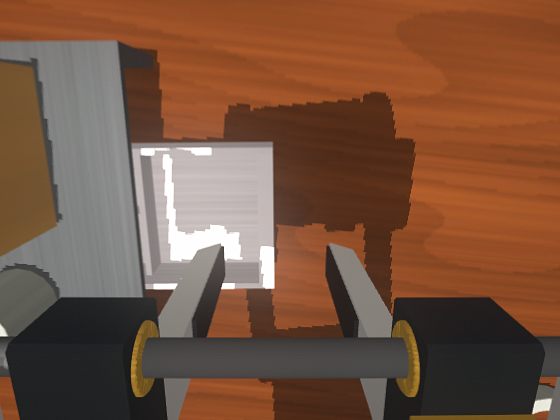

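The fingers straddle the rear wall, whose right rim runs near column 270. I'll go down and pinch.

```bash
python3 -m crank '[[0.45,[0.001,-0.004,0.045],[0,0,-0.2]],[0.45,[0,0,0.035],[0,0,0]],[0.45,[0,0,0.009],[0,0,0]],[0.9,[0,0,0],[0,0,0]],[0.9,[0,0,0],[0,0,0]],[0.9,[0,0,0],[0,0,0]],[0.9,[0,0,0],[0,0,0]]]'
python3 -c "
from h import *
go(.5425,.166,.010,6.4)"
```

```text
time: 3.55
tool_pos: [0.5444, 0.1694, 0.0138]
ee_rot: [-3.141, -0.004, 0.113]
wrist_force: [-0.0, -0.2, 0.0]
width: 0.0235
finger_force: 0.0
at [0.5444 0.1694 0.0138] yaw 6.48 turn about tool z 0.08 shift [-2.3  3.2  3.8] t 3.55 F [-0.  -0.2  0. ]
```

```bash
python3 -m crank '[[0.95,[0,0,0],[0,0,0]],[0.95,[0,0,0],[0,0,0]],[0.95,[0,0,0],[0,0,0]]]'
python3 -m crank '[[0.95,[0,0.005,0],[0,0,0]],[0.95,[0,0.015,0],[0,0,0]],[0.95,[0,0.02,0],[0,0,0]],[0.95,[0,0.02,0],[0,0,0]],[0.95,[0,0.02,0],[0,0,0]],[0.95,[0,0.02,0],[0,0,0]],[0.95,[0,0.02,0],[0,0,0]],[0.95,[0,0.01,0],[0,0,0]]]'
python3 -c "
from h import *
go(.500,-.040,.010,9.9)"
```

```text
time: 3.85
tool_pos: [0.5433, 0.1691, 0.0123]
ee_rot: [3.141, -0.001, 0.113]
wrist_force: [-1.0, -0.8, 2.9]
width: 0.0099
finger_force: 30.0
time: 4.65
tool_pos: [0.5581, 0.0397, 0.0123]
ee_rot: [-3.14, -0.002, 0.112]
wrist_force: [-0.2, 5.2, 5.8]
width: 0.0101
finger_force: 30.0
at [0.5581 0.0397 0.0123] yaw 6.4 turn about tool z -3.5 shift [-70.9  68.5   2.3] t 4.65 F [-0.2  5.2  5.8]
```

```bash
python3 -m crank '[[0.95,[-0.010,0.010,0],[0,0,-0.5]],[0.95,[-0.012,0.0115,0],[0,0,-0.6]],[0.95,[-0.012,0.0115,0],[0,0,-0.6]],[0.95,[-0.012,0.0115,0],[0,0,-0.6]],[0.95,[-0.012,0.0115,0],[0,0,-0.6]],[0.95,[-0.012,0.0115,0],[0,0,-0.6]],[0.95,[-0.001,0.001,0],[0,0,0]],[0.95,[0,0,0],[0,0,0]]]'
python3 -c "
from h import *
go(.500,-.040,.010,9.9)"
```

```text
time: 5.45
tool_pos: [0.4962, -0.0385, 0.0123]
ee_rot: [3.141, -0.0, 0.174]
wrist_force: [-1.0, 0.6, 6.6]
width: 0.0098
finger_force: 30.0
at [ 0.4962 -0.0385  0.0123] yaw 9.95 turn about tool z 0.05 shift [3.4 2.1 2.3] t 5.45 F [-1.   0.6  6.6]
```

Now release and rise, with the tray held flat and still, and look from above.

```bash
python3 -m crank '[[0.7,[0,0,0],[0,0,0]],[0.6,[0,0,0],[0,0,0]],[0.6,[0,0,0],[0,0,0]],[0.6,[0,0,0],[0,0,0]],[0.6,[0,0,-0.03],[0,0,0]],[0.6,[0,0,-0.045],[0,0,0]],[0.6,[0,0,-0.048],[0,0,0]],[0.6,[0,0,-0.048],[0,0,0]]]'
python3 -m crank '[[0.6,[0,-0.045,0],[0,0,0]],[0.6,[0,-0.045,0],[0,0,0]],[0.6,[0,-0.045,0],[0,0,0]],[0.6,[0,0,0],[0,0,0]]]'
python3 - <<'E'
from m import *
s=snap('wrist'); cv2.imwrite('pics/w3.png',s['color'][:,:,::-1]); house(s); rim(s,(.487,.03),.072)
go(.47,.13,.1,99.9)
E
```

```text
time: 6.25
tool_pos: [0.496, -0.0376, 0.1836]
ee_rot: [-3.141, 0.001, 0.174]
wrist_force: [0.5, -0.6, 0.0]
width: 0.0373
finger_force: 0.0
time: 6.65
tool_pos: [0.472, 0.0996, 0.1824]
ee_rot: [-3.14, 0.0, 0.181]
wrist_force: [-0.5, -0.5, -0.5]
width: 0.0374
finger_force: 0.0
house 1406 [ 475.9 -144. ] [103.3  15.3] 18.48 [[424.5, -153.10000610351562], [429.29998779296875, -167.60000610351562], [527.2999877929688, -134.8000030517578], [522.4000244140625, -120.4000015258789]]
rim 1938 0.0399 [483.5  23. ] [ 96.9 131.1] 10.02 [[424.3999938964844, 79.19999694824219], [447.29998779296875, -50.0], [542.5999755859375, -33.099998474121094], [519.7999877929688, 96.0]]
at [0.4726 0.0973 0.1823] yaw 10.26 turn about tool z -89.64 shift [32.7  3.1 82.3] t 6.7 F [0.7 0.1 0.8]
```

View pics/w3.png

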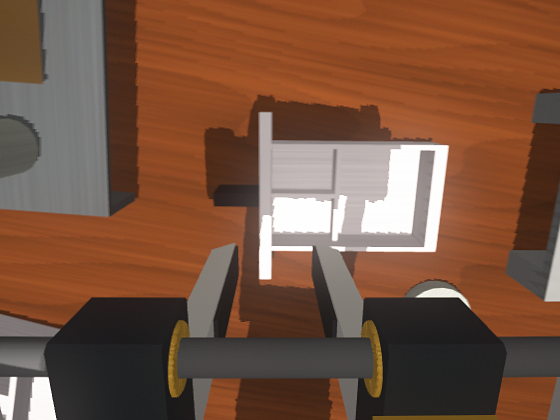

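The tray lies free in front of the mouth: fin at (237,195), panel at column 265, rear wall at column 435. The yaw matches the base within about 0.2°. I'll check the fin and turn the tool.

```bash
python3 -m crank '[[0.6,[0,0,-0.02],[0,0,-8.4]],[0.6,[0,0,0],[0,0,-8.4]],[0.6,[0,0,0],[0,0,-8.4]],[0.6,[0,0,0],[0,0,-8.4]],[0.6,[0,0,0],[0,0,-8.4]],[0.6,[0,0,0],[0,0,-8.4]],[0.6,[0,0,0],[0,0,-8.4]],[0.6,[0,0,0],[0,0,-8.4]]]'
python3 -m crank '[[0.6,[0,0,0],[0,0,-8.4]],[0.6,[0,0,0],[0,0,-8.4]],[0.6,[0,0,0],[0,0,-5.7]],[0.5,[0,0,0],[0,0,0]]]'
python3 - <<'E'
from m import *
for n in ('scene','side','wrist'):
    s=snap(n); C=cloud(s); h=C[...,2]; V=s['color'].max(2)
    m=(h>.036)&(h<.050)&(V<75)&(np.hypot(C[...,0]-.464,C[...,1]-.136)<.035)
    if m.sum()>10:
        P=C[m]; c,wh,a=cv2.minAreaRect(P[:,:2].astype(np.float32)*1000); print(n,len(P),np.round(c,1),np.round(wh,1),round(a,1))
    rim(s,(.482,.03),.072); 
    if n=='wrist': house(s)
go(.464,.136,.1,100)
E
```

```text
time: 7.5
tool_pos: [0.4735, 0.0936, 0.202]
ee_rot: [-3.141, 0.001, 1.351]
wrist_force: [-0.7, 0.1, -0.9]
width: 0.0373
finger_force: 0.0
time: 7.9
tool_pos: [0.4734, 0.0938, 0.2021]
ee_rot: [-3.141, 0.001, 1.738]
wrist_force: [0.2, -0.6, 0.0]
width: 0.0423
finger_force: 0.0
scene 33 [466.7 135.2] [14.8 37.7] 12.2
rim 165 0.0388 [485.3  22.5] [100.  126.9] 9.28 [[425.70001220703125, 77.0999984741211], [446.20001220703125, -48.20000076293945], [544.9000244140625, -32.0], [524.4000244140625, 93.19999694824219]]
side 67 [464.9 135.1] [11.2 42.8] 10.9
rim 172 0.0397 [485.7  21.7] [ 96.8 125.1] 9.96 [[427.20001220703125, 74.9000015258789], [448.79998779296875, -48.29999923706055], [544.2000122070312, -31.5], [522.5999755859375, 91.69999694824219]]
wrist 494 [464.  133.6] [10.8 39.7] 9.5
rim 1194 0.0399 [483.3  22.4] [ 96.  128.5] 9.93 [[425.0, 77.4000015258789], [447.1000061035156, -49.20000076293945], [541.7000122070312, -32.599998474121094], [519.5999755859375, 94.0]]
house 1642 [ 513.7 -137.8] [177.2   6.3] 9.81 [[425.8999938964844, -149.8000030517578], [427.0, -156.10000610351562], [601.5999755859375, -125.9000015258789], [600.5, -119.5999984741211]]
at [0.4734 0.0945 0.2022] yaw 99.51 turn about tool z -0.49 shift [ 42.5  -2.  102.2] t 8.05 F [ 0.1 -0.6 -0.7]
```

```bash
python3 -m crank '[[0.5,[0.021,0,0.044],[0,0,-0.4]],[0.5,[0.020,-0.001,0.044],[0,0,0]],[0.5,[0,0,0.046],[0,0,0]],[0.5,[0,0,0.040],[0,0,0]],[0.5,[0,0,0.017],[0,0,0]],[0.95,[0,0,0],[0,0,0]],[0.95,[0,0,0],[0,0,0]],[0.95,[0,0,0],[0,0,0]]]'
python3 -m crank '[[0.95,[0,0,0],[0,0,0]],[0.95,[0,0,0],[0,0,0]],[0.95,[0,0,0],[0,0,0]]]'
python3 -c "
from h import *
go(.464,.136,.011,100)"
```

```text
time: 8.85
tool_pos: [0.4669, 0.1356, 0.0134]
ee_rot: [3.138, 0.0, 1.746]
wrist_force: [0.7, 0.2, 0.6]
width: 0.0264
finger_force: 0.0
time: 9.15
tool_pos: [0.4659, 0.1356, 0.013]
ee_rot: [3.14, -0.0, 1.746]
wrist_force: [-1.5, 0.2, 5.7]
width: 0.0121
finger_force: 30.0
at [0.4659 0.1356 0.013 ] yaw 100.06 turn about tool z 0.06 shift [ 0.7 -1.8  2. ] t 9.15 F [-1.5  0.2  5.7]
```

```bash
python3 -m crank '[[0.95,[-0.015,-0.003,0],[0,0,0]],[0.95,[-0.02,-0.003,0],[0,0,0]],[0.95,[-0.02,0,0],[0,0,0]],[0.95,[-0.02,0,0],[0,0,0]],[0.95,[-0.02,0,0],[0,0,0]],[0.95,[-0.02,0,0],[0,0,0]],[0.95,[-0.015,0,0],[0,0,0]],[0.95,[0,0,0],[0,0,0]]]'
cat > f.py <<'E'
from h import *
o=robot.get_obs(); p=np.array(o['tool_pos'])*1000; a=np.radians(9.9); xh=np.array([np.sin(a),-np.cos(a)]); yh=np.array([np.cos(a),np.sin(a)])
d=p[:2]-[515,-134.5]; F=np.array(o['wrist_force'])
print('fin in mouth x %.1f y %.1f (home -30) yaw %.2f z %.1f | F along %.1f lat %.1f z %.1f | width %.4f t %.2f'%(d@xh,d@yh,np.degrees(o['ee_rot'][2])-90,p[2],F[:2]@xh,F[:2]@yh,F[2],o['width'],o['time']), 'Mz %.2f'%o['wrist_torque'][2])
E
python3 f.py
```

```text
time: 9.95
tool_pos: [0.4834, 0.005, 0.013]
ee_rot: [3.139, 0.001, 1.745]
wrist_force: [-0.5, -2.6, 5.0]
width: 0.0118
finger_force: 30.0
fin in mouth x -142.9 y -7.1 (home -30) yaw 9.97 z 13.0 | F along 2.5 lat -1.0 z 5.0 | width 0.0118 t 9.95 Mz 0.07
```

```bash
python3 -m crank '[[0.95,[-0.008,-0.001,0],[0,0,0]],[0.95,[-0.006,0,0],[0,0,0]],[0.95,[-0.004,0,0],[0,0,0]],[0.95,[0,0,0],[0,0,0]]]'; python3 f.py
python3 -m crank '[[0.95,[-0.003,0,0],[0,0,0]],[0.95,[-0.003,0,0],[0,0,0]]]'; python3 f.py
```

```text
time: 10.35
tool_pos: [0.4852, -0.0103, 0.013]
ee_rot: [3.139, -0.002, 1.746]
wrist_force: [-0.9, 2.9, 6.5]
width: 0.0118
finger_force: 30.0
fin in mouth x -127.4 y -8.0 (home -30) yaw 10.05 z 13.0 | F along -3.0 lat -0.4 z 6.5 | width 0.0118 t 10.35 Mz -0.17
time: 10.55
tool_pos: [0.4861, -0.0153, 0.013]
ee_rot: [3.139, -0.003, 1.747]
wrist_force: [-1.7, 6.5, 7.0]
width: 0.0121
finger_force: 30.0
fin in mouth x -122.4 y -8.0 (home -30) yaw 10.09 z 13.0 | F along -6.7 lat -0.5 z 7.0 | width 0.0121 t 10.55 Mz -0.18
```

```bash
python3 -m crank '[[0.95,[-0.002,0,0],[0,0,0]],[0.95,[0,0,0],[0,0,0]]]'; python3 f.py
```

```text
time: 10.75
tool_pos: [0.4861, -0.0156, 0.013]
ee_rot: [3.139, -0.007, 1.746]
wrist_force: [-1.7, 10.2, 8.6]
width: 0.012
finger_force: 30.0
fin in mouth x -122.1 y -8.0 (home -30) yaw 10.07 z 13.0 | F along -10.4 lat 0.0 z 8.6 | width 0.0120 t 10.75 Mz -0.16
```

It stops at the expected runner depth, with a moment from the −y side and no lateral guiding. So the channel must be on the +y side. Back off, shift across and try there.

```bash
python3 -m crank '[[0.95,[0.006,0,0],[0,0,0]],[0.95,[0.006,0.002,0],[0,0,0]],[0.95,[0,0.005,0],[0,0,0]],[0.95,[0,0.005,0],[0,0,0]],[0.95,[0,0.005,0],[0,0,0]],[0.95,[0,0,0],[0,0,0]]]'; python3 f.py
python3 -m crank '[[0.95,[-0.005,0,0],[0,0,0]],[0.95,[-0.003,0,0],[0,0,0]],[0.95,[-0.003,0,0],[0,0,0]],[0.95,[-0.002,0,0],[0,0,0]]]'; python3 f.py
```

```text
time: 11.35
tool_pos: [0.4991, -0.0053, 0.0126]
ee_rot: [-3.138, 0.002, 1.746]
wrist_force: [-6.3, -2.8, 11.3]
width: 0.0115
finger_force: 30.1
fin in mouth x -130.0 y 6.6 (home -30) yaw 10.04 z 12.6 | F along 1.7 lat -6.6 z 11.3 | width 0.0115 t 11.35 Mz -0.33
time: 11.75
tool_pos: [0.5031, -0.0141, 0.013]
ee_rot: [3.139, -0.006, 1.747]
wrist_force: [-2.3, 8.3, 10.1]
width: 0.0118
finger_force: 30.0
fin in mouth x -120.7 y 9.0 (home -30) yaw 10.07 z 13.0 | F along -8.6 lat -0.9 z 10.1 | width 0.0118 t 11.75 Mz -0.15
```

```bash
python3 -m crank '[[0.95,[-0.003,0,-0.0003],[0,0,0]],[0.95,[-0.003,0,0],[0,0,0]]]'; python3 f.py
```

```text
time: 11.95
tool_pos: [0.5036, -0.0155, 0.0129]
ee_rot: [3.139, -0.015, 1.746]
wrist_force: [-2.4, 21.4, 10.6]
width: 0.0122
finger_force: 30.0
fin in mouth x -119.2 y 9.3 (home -30) yaw 10.05 z 12.9 | F along -21.5 lat 1.3 z 10.6 | width 0.0122 t 11.95 Mz -0.16
```

```bash
python3 -m crank '[[0.95,[0.004,0,0],[0,0,0]],[0.95,[0,0,0],[0,0,0]]]'; python3 f.py; python3 - <<'E'
from m import *
for n in ('wrist','side'):
    s=snap(n); cv2.imwrite(f'pics/{n}4.png',s['color'][:,:,::-1]); house(s); rim(s,(.495,-.02),.11)
E
```

```text
time: 12.15
tool_pos: [0.5035, -0.0156, 0.0126]
ee_rot: [3.139, -0.006, 1.747]
wrist_force: [-1.4, 7.6, 6.7]
width: 0.0118
finger_force: 30.0
fin in mouth x -119.1 y 9.1 (home -30) yaw 10.11 z 12.6 | F along -7.7 lat -0.1 z 6.7 | width 0.0118 t 12.15 Mz -0.04
house 0 [0. 0.] [0. 0.] 0.0 [[0.0, 0.0], [0.0, 0.0], [0.0, 0.0], [0.0, 0.0]]
rim 4119 0.0439 [502.7 -18.3] [148.6  44.2] 10.01 [[425.70001220703125, -9.5], [433.29998779296875, -53.0], [579.7000122070312, -27.100000381469727], [572.0, 16.399999618530273]]
house 326 [ 531.7 -228.1] [181.8 191.9] 10.2 [[425.29998779296875, -149.8000030517578], [459.20001220703125, -338.70001220703125], [638.2000122070312, -306.5], [604.2000122070312, -117.5999984741211]]
rim 341 0.0426 [514.2 -51.4] [139.4 112.9] 27.49 [[426.29998779296875, -33.5], [478.3999938964844, -133.6999969482422], [602.0999755859375, -69.30000305175781], [550.0, 30.799999237060547]]
```

View pics/wrist4.png

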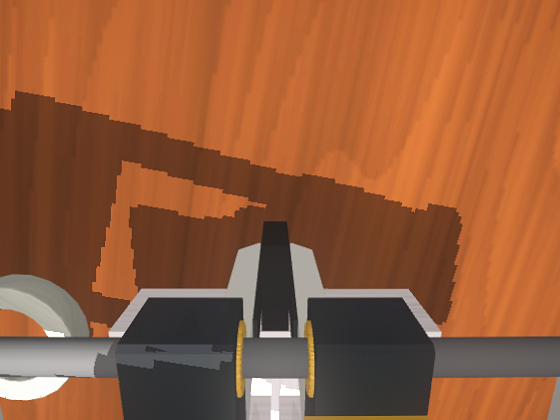

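The panel measures about y = +8 and square. Contact is at runner depth with no lateral force, so I'll keep a light push on and sweep sideways to feel for the channel.

```bash
python3 -m crank '[[0.95,[-0.001,0.0015,0],[0,0,0]],[0.95,[0,0,0],[0,0,0]]]'; python3 f.py; python3 -m crank '[[0.95,[0,0.0015,0],[0,0,0]],[0.95,[0,0,0],[0,0,0]]]'; python3 f.py; python3 -m crank '[[0.95,[0,0.0015,0],[0,0,0]],[0.95,[0,0,0],[0,0,0]]]'; python3 f.py
```

```text
time: 12.45
tool_pos: [0.5044, -0.0168, 0.0127]
ee_rot: [3.141, -0.006, 1.747]
wrist_force: [-2.4, 5.8, 8.8]
width: 0.012
finger_force: 30.0
fin in mouth x -117.8 y 9.8 (home -30) yaw 10.09 z 12.7 | F along -6.2 lat -1.3 z 8.8 | width 0.0120 t 12.45 Mz -0.05
time: 12.65
tool_pos: [0.5048, -0.017, 0.0126]
ee_rot: [-3.14, -0.005, 1.747]
wrist_force: [-6.8, 4.6, 11.2]
width: 0.012
finger_force: 30.0
fin in mouth x -117.5 y 10.1 (home -30) yaw 10.10 z 12.6 | F along -5.7 lat -5.9 z 11.2 | width 0.0120 t 12.65 Mz -0.02
time: 12.85
tool_pos: [0.5059, -0.0174, 0.0125]
ee_rot: [-3.139, -0.004, 1.747]
wrist_force: [-7.4, 3.2, 10.1]
width: 0.0119
finger_force: 30.0
fin in mouth x -117.0 y 11.1 (home -30) yaw 10.09 z 12.5 | F along -4.4 lat -6.7 z 10.1 | width 0.0119 t 12.85 Mz -0.08
```

```bash
python3 -m crank '[[0.95,[-0.003,0,0],[0,0,0]],[0.95,[-0.002,0,0],[0,0,0]],[0.95,[0,0,0],[0,0,0]]]'; python3 f.py
```

```text
time: 13.15
tool_pos: [0.5083, -0.0215, 0.0126]
ee_rot: [3.141, -0.005, 1.747]
wrist_force: [-2.7, 5.4, 6.9]
width: 0.0118
finger_force: 30.0
fin in mouth x -112.4 y 12.8 (home -30) yaw 10.07 z 12.6 | F along -5.7 lat -1.7 z 6.9 | width 0.0118 t 13.15 Mz -0.07
```

The push force fell and the tray advances past the runner depth at y ≈ +12. It's in the channel, so continue.

```bash
python3 -m crank '[[0.95,[-0.004,0,0],[0,0,0]],[0.95,[-0.006,0,0],[0,0,0]],[0.95,[-0.006,0,0],[0,0,0]],[0.95,[0,0,0],[0,0,0]]]'; python3 f.py; python3 - <<'E'
from m import *
s=snap('wrist'); rim(s,(.505,-.035),.11)
E
```

```text
time: 13.55
tool_pos: [0.5117, -0.0384, 0.0125]
ee_rot: [3.14, -0.003, 1.746]
wrist_force: [-0.4, 3.6, 6.1]
width: 0.012
finger_force: 30.0
fin in mouth x -95.2 y 13.3 (home -30) yaw 10.05 z 12.5 | F along -3.6 lat 0.2 z 6.1 | width 0.0120 t 13.55 Mz -0.05
rim 4102 0.0438 [511.  -41.1] [148.5  44. ] 10.07 [[434.1000061035156, -32.400001525878906], [441.70001220703125, -75.69999694824219], [588.0, -49.70000076293945], [580.2999877929688, -6.400000095367432]]
```

The tray hasn't slipped in the grip and is 27 mm past the runner ends. Push on to home.

```bash
python3 -m crank '[[0.95,[-0.008,0,0],[0,0,0]],[0.95,[-0.010,0,0],[0,0,0]],[0.95,[-0.010,0,0],[0,0,0]],[0.95,[-0.010,0,0],[0,0,0]],[0.95,[-0.010,0,0],[0,0,0]],[0.95,[-0.008,0,0],[0,0,0]],[0.95,[0,0,0],[0,0,0]]]'; python3 f.py; python3 -m crank '[[0.95,[-0.004,0,0],[0,0,0]],[0.95,[-0.003,0,0],[0,0,0]],[0.95,[-0.003,0,0],[0,0,0]],[0.95,[0,0,0],[0,0,0]]]'; python3 f.py
```

```text
time: 14.3
tool_pos: [0.5217, -0.0942, 0.0125]
ee_rot: [3.14, -0.002, 1.746]
wrist_force: [-0.3, 2.5, 4.9]
width: 0.0122
finger_force: 30.0
fin in mouth x -38.6 y 13.6 (home -30) yaw 10.04 z 12.5 | F along -2.5 lat 0.1 z 4.9 | width 0.0122 t 14.30 Mz -0.08
time: 14.7
tool_pos: [0.5232, -0.1027, 0.0126]
ee_rot: [3.14, -0.004, 1.747]
wrist_force: [-0.9, 4.9, 7.5]
width: 0.0118
finger_force: 30.0
fin in mouth x -29.9 y 13.6 (home -30) yaw 10.07 z 12.6 | F along -4.9 lat -0.1 z 7.5 | width 0.0118 t 14.70 Mz -0.09
```

```bash
python3 -m crank '[[0.95,[-0.003,0,0],[0,0,0]],[0.95,[-0.002,0,0],[0,0,0]],[0.95,[0,0,0],[0,0,0]]]'; python3 f.py;  python3 -m crank '[[0.95,[-0.003,0,0],[0,0,0]],[0.95,[0,0,0],[0,0,0]]]'; python3 f.py
```

```text
time: 15.0
tool_pos: [0.5233, -0.1039, 0.0128]
ee_rot: [3.141, -0.012, 1.747]
wrist_force: [-3.5, 13.3, 12.3]
width: 0.0118
finger_force: 30.0
fin in mouth x -28.7 y 13.4 (home -30) yaw 10.12 z 12.8 | F along -13.7 lat -1.1 z 12.3 | width 0.0118 t 15.00 Mz 0.12
time: 15.2
tool_pos: [0.5234, -0.1043, 0.0127]
ee_rot: [3.141, -0.016, 1.748]
wrist_force: [-4.7, 19.7, 13.0]
width: 0.0122
finger_force: 30.0
fin in mouth x -28.3 y 13.4 (home -30) yaw 10.14 z 12.7 | F along -20.3 lat -1.3 z 13.0 | width 0.0122 t 15.20 Mz 0.14
```

Firm stop at the home position. Ease off, release, rise and check.

```bash
python3 -m crank '[[0.95,[0.005,0,0],[0,0,0]],[0.8,[0,0,0],[0,0,0]],[0.6,[0,0,0],[0,0,0]],[0.5,[0,0,0],[0,0,0]],[0.5,[0,0,0],[0,0,0]],[0.5,[0,0,-0.02],[0,0,0]],[0.5,[0,0,-0.045],[0,0,0]],[0.5,[0,0,-0.045],[0,0,0]]]'; python3 -m crank '[[0.5,[0.045,0,-0.02],[0,0,0]],[0.5,[0.045,0,0],[0,0,0]],[0.5,[0.045,0,0],[0,0,0]],[0.5,[0.045,0,0],[0,0,0]],[0.5,[0,0,0],[0,0,0]]]'; python3 - <<'E'
from m import *
o=[]
for n,c in (('scene',(140,190)),('side',(250,80))):
    s=snap(n); x,y=c; o.append(cv2.resize(s['color'][y:y+140,x:x+140],(560,560),interpolation=cv2.INTER_CUBIC)[:, :390] if 0 else cv2.resize(s['color'][y:y+140,x:x+140],(395,395),interpolation=cv2.INTER_CUBIC)); house(s)
    C=cloud(s); h=C[...,2]; hsv=cv2.cvtColor(s['color'],cv2.COLOR_RGB2HSV)
    m=(h>.038)&(h<.05)&(hsv[...,1]<60)&(hsv[...,2]>120)&(np.hypot(C[...,0]-.515,C[...,1]+.12)<.1)
    if m.sum()>5: P=C[m]; r=cv2.minAreaRect(P[:,:2].astype(np.float32)*1000); print(n,len(P),r,cv2.boxPoints(r).round(0).tolist())
cv2.imwrite('pics/fin.png',np.hstack(o)[:,:,::-1]); print(robot.get_obs()['wrist_force'],robot.get_obs()['tool_pos'])
E
```

```text
time: 16.0
tool_pos: [0.5221, -0.1082, 0.1215]
ee_rot: [-3.138, -0.002, 1.746]
wrist_force: [1.0, -0.5, 0.0]
width: 0.0472
finger_force: 0.0
time: 16.5
tool_pos: [0.4906, 0.0733, 0.1418]
ee_rot: [3.141, -0.002, 1.753]
wrist_force: [0.0, -0.2, -0.7]
width: 0.0469
finger_force: 0.0
house 1049 [ 537.1 -229.5] [182.7 194.8] 9.36 [[431.1000061035156, -148.3000030517578], [462.79998779296875, -340.5], [643.0, -310.79998779296875], [611.2999877929688, -118.5999984741211]]
scene 10 ((563.4713134765625, -116.01463317871094), (77.51010131835938, 8.68982982635498), 0.2787531018257141) [[525.0, -112.0], [525.0, -121.0], [602.0, -120.0], [602.0, -111.0]]
house 1030 [ 532.2 -227.9] [182.6 193.7] 10.0 [[425.5, -148.39999389648438], [459.1000061035156, -339.1000061035156], [638.9000244140625, -307.3999938964844], [605.2999877929688, -116.69999694824219]]
side 181 ((527.6656494140625, -133.1029510498047), (144.41744995117188, 26.07834815979004), 10.75699520111084) [[454.0, -134.0], [459.0, -159.0], [601.0, -132.0], [596.0, -107.0]]
[-0.63109804 -0.71786992 -0.41560464] [0.49162732 0.06943144 0.14163574]
```

View pics/fin.png

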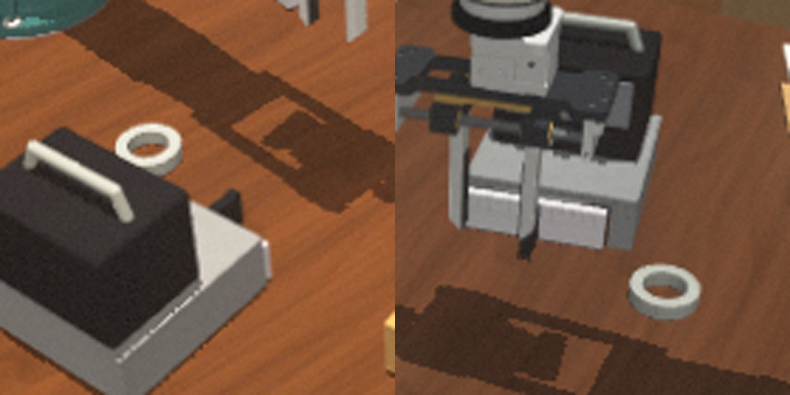

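The picture shows the panel flush on the mouth face (right half, about (535,215)), with the ring undisturbed. One numeric check of the gap.

```bash
python3 - <<'E'
from m import *
a=np.radians(9.9); xh=np.array([np.sin(a),-np.cos(a)]); yh=np.array([np.cos(a),np.sin(a)])
s=snap('side'); C=cloud(s); hsv=cv2.cvtColor(s['color'],cv2.COLOR_RGB2HSV); d=(C[...,:2]-[.515,-.1345])*1000; X=d@xh; Y=d@yh; h=C[...,2]
f=(h>.01)&(h<.038)&(X>-25)&(X<15)&(hsv[...,1]<60)&(hsv[...,2]>110)
p=f&(abs(Y-12)<70)&(abs(Y-13)>15)
q=(h>.01)&(h<.05)&(X>-25)&(X<15)&(Y<-69)&(Y>-88)
print('panel front x',np.median(X[p]),p.sum(),'fit yaw off deg',np.degrees(np.polyfit(Y[p],X[p],1)[0]/1),'base face x',np.median(X[q]),q.sum())
E
```

```text
panel front x -6.856749393811381 294 fit yaw off deg -0.7133041182336174 base face x 3.1287118240262517 78
```

```bash
python3 -c "
from h import *
print(robot.close_job())"
```

```text
the job is handed in; nothing more can be done
None
```

The tray is in the bay with its panel flush on the mouth face (measured gap about 0 mm) and about 12 mm off the centre line; the gripper was clear, no contact with the can, carton or ring was seen, and I handed the job in at about 17 s (no verdict returned).

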